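# Reseat the crooked dish lid and weigh it down

### The arm

A 6-joint arm with a two-finger parallel gripper is mounted at the origin on a cart in front of the work surface, level with it; the furniture and walls round the work are solid. World frame = base frame: x ahead of the robot, y to its left, z up, the work surface at z = 0. Lengths are in m, angles in rad, forces in N, time in s.
With the tool pointing down it reaches from about 0.3 to 0.875 m from the base axis. Payload 6.4 kg.
Tool frame: the origin (TCP) lies between the finger pads; the fingertips stand 8 mm ahead of it and the grasp point (between the pads) lies 11 mm behind it (ctrl.finger_overhang is the distance from the TCP to the fingertips, in m); z points along the fingers, y is the line along which they close (so a half turn about z gives the same grasp; the last joint's range is limited). The gripper opens to 85 mm and grips with 20 to 120 N. Pads are 22 mm wide; open, the fingers measure 114 mm over their backs; the gripper's body (76 mm by 85 mm) begins 54 mm behind the grasp point. The pads swing forward as they close: fully open they stand 13 mm farther back than shut.
Start: joints at [1.06, 0.181, 1.607, -0, 1.354, -0.206], TCP at [0.173, 0.549, 0.239] pointing down, gripper open.
Joint ranges: [-2.99, 2.99], [-0.89, 2.07], [0.3, 2.58], [-1.14, 4.28], [0, 2.63], [-3.12, 3.12]. Speed limits (rad/s): [2.57, 2.57, 3.01, 3.14, 3.14, 3.14].

### API

Orientations are given as a unit quaternion [w, x, y, z].
In Python, from bench import ctrl, camera gives the robot as it stands.
- The arm moves only by the shell command python3 -m pendant 'ROWS' [OPENING]. ROWS is JSON, a list of rows, each a list of 6 numbers: the shift along the world's x, y, z normalised to -1 to 1, where 1 is 200 mm, then the turn, a rotation vector about the world's x, y, z normalised to -1 to 1, where 1 is pi/2 rad. In form: [[dx, dy, dz, rx, ry, rz], ...]. A call has exactly 10 rows; each row shifts and turns the commanded pose from where the row before left it; what a row does not reach is not made up. A row lasts 1/8 s, in which the tool goes at most 62.5 mm and 10.7 degrees, less where a joint would pass 70% of its speed; a pose out of reach is approached as far as the arm can. A call with a number of a shift or a turn outside -1 to 1 is refused whole. A call with a gripper value outside its range is refused whole. OPENING is the opening, from -1 (shut) to 1 (fully open), set as the call begins (- or left out, the last holds). The fingers move at their own pace and stop on an object; the grip force is fixed at half the most. Time passes only in rows, so rows that do not move let the fingers close, or fill a call up. It gives the time, the measured TCP pose, the force, the opening and the grip force at its end, in the units of the state.
- ctrl.get_obs(): the state, without advancing time (a new reading comes with each control period).
- camera(name): name is "scene" or "top"; returns a dict with "color" (400x640x3 uint8, blue, green, red), "fx", "fy", "cx", "cy" (pixels), "distortion" ([k1, k2, p1, p2, k3] as OpenCV has them; the pictures are not rectified), "xyz" and "rotation" of the camera in the world. Camera axes: x right, y down, z forward; pixel columns grow to the right and rows downward; lengths in m; the calibration is good to about 2 mm. A picture is of the moment at which its call begins. There is no depth.
- ctrl.hand_in(): hands the job in; it is judged then, once.
The state is a dict: "time_s": time; "q": joint angles; "dq": joint speeds; "joint_efforts": joint torques, N m; "eef_pos": TCP position; "eef_rot": TCP orientation; "wrist_force": force on the tool from outside, world axes, zero at the start; "torque": the same for the moment, N m; "opening": opening from 0.0 (shut) to 1.0 (fully open); "grasp_force": force on a finger pad.
Only numpy, scipy, OpenCV 4.12 (cv2) and the standard library are available. Lean on these libraries where they do the work, as an engineer would, in place of code of your own. Each camera call takes 0.05 s, during which the arm holds its last target. There are 200 camera calls.

### The job

The lid of the white snack dish has slipped and sits crooked on the rim. Holding it by its wooden handle, tip the handle side up about 3 to 4 cm clear of the rim while the far edge stays down at the dish, then draw the lid into line and lower it gently, without letting it drop, until it lies flat and centred with its skirt all round the rim. Then stand the small metal food tin upright on the middle of the lid to keep it shut, and leave the dish, the spice tin and the cereal box where they are.

Things in the scene. Friction and masses are not known exactly. Their poses are not given: they have to be found in the camera images.
- dish: round white ceramic dish, loose but heavy (0.9 kg), 150 mm outer diameter, 60 mm high, wall 6 mm, with a snack bar inside. Origin: centre of its underside; z up. At the start the lid's handle points along the dish's -x, within 0.1 rad, to the robot's right and somewhat toward it.
- lid: shallow round metal lid, 0.25 kg, 164 mm outer diameter: plate 4 mm thick, skirt 3 mm thick reaching 12 mm below the plate's underside; 158 mm wide inside the skirt, so 4 mm of play all round the dish. Origin: centre of the plate's UNDERSIDE, which bears on the rim (60 mm above the dish's origin when seated). -x points to the handle, z up. Starts slipped 5 to 12 mm toward its +x.
- lid_handle (a point): good grasp point: mid thickness and width of the handle, a wooden board 10 mm thick, 90 mm wide along the lid's y, 50 mm long. It rises from lid frame (-58, 0, 2) mm and leans outward, its length along (-sin 30deg, 0, cos 30deg) of the lid; this point is 35 mm up it, at (-75.5, 0, 32.3) mm. A grip across the 10 mm needs fingers tilted 30 deg. Axes as the lid's.
- lid_front_edge (a point): bottom of the lid's skirt, outer side, under the handle: lid frame (-82, 0, -12) mm. At the start the skirt on the handle side stands on top of the rim, so that the lid tilts 0.08 to 0.12 rad, handle side high.
- lid_far_edge (a point): bottom of the lid's skirt, outer side, opposite the handle: lid frame (82, 0, -12) mm
- dish_rim (a point): centre of the dish's mouth at rim height, 60 mm above the dish's origin. Wall cabinets hang behind and to the right of the work, their undersides 570 mm above the worktop: keep the wrist low there.
- food_tin: small metal food tin with a paper label and bare metal ends, the narrower of the two tins: 57 mm diameter, 72 mm high, about 0.2 to 0.4 kg, loose, upright. Origin: centre of its underside.
- spice_tin: bystander: round spice tin with a black lid, 69 mm diameter, 69 mm high. Origin: centre of its underside.
- cereal_box: bystander: small upright cereal box 46 x 69 x 121 mm. Origin: centre of its underside.

How it is judged:
On the way, in this order (a step that is already met when the one before it is completed fails the run):
1. the handle side of the lid is tipped up, its skirt's lower edge more than 20 mm above the rim, while the far edge is still down (less than 10 mm above the rim) (z of lid_front_edge in the frame of dish_rim above 0.02 m and z of lid_far_edge in the frame of dish_rim below 0.01 m and contact force between the fingers and lid above 0.5 N), for 0.2 s.
2. the lid lies flat and centred on the dish (angle between lid's own z axis and vertical below 0.03 rad and horizontal distance between lid and dish_rim below 0.006 m and z of lid in the frame of dish_rim below 0.003 m), for 0.2 s.
At the end, for the whole second after the job is handed in: The lid lies flat (within 0.03 rad) on the rim (height within 3 mm) and centred within 6 mm; the food tin stands upright (within 0.06 rad) on the lid within 18 mm of its middle; both at rest; the dish is within 30 mm of where it began (all of step 2 and z of lid in the frame of dish_rim above -0.003 m and angle between food_tin's own z axis and vertical below 0.06 rad and horizontal distance between food_tin and lid below 0.018 m and z of food_tin in the frame of lid between 0.001 and 0.008 m and distance of dish from where it was at the start of the episode below 0.03 m and linear speed of each of food_tin, lid below 0.02 m/s); the robot touches nothing.
It fails at once if the lid was lifted away from the dish (far edge more than 25 mm above the rim) or the handle side was raised far too high (more than 80 mm above the rim) (z of lid_far_edge in the frame of dish_rim above 0.025 m or z of lid_front_edge in the frame of dish_rim above 0.08 m).
It fails at once if the lid was let fall (it turned faster than 3.5 rad/s) (angular speed of lid above 3.5 rad/s).
It fails at once if the dish was shoved more than 40 mm (distance of dish from where it was at the start of the episode above 0.04 m).
It fails at once if the spice tin or the cereal box was moved more than 30 mm (distance of any of spice_tin, cereal_box from where it was at the start of the episode above 0.03 m).
It also fails if it takes over 67 s, if anything falls off the work surface, if the arm or the gripper's body presses on something with over 40 N, if the wrist force passes 120 N, or if a joint passes its speed limit or range.

## Working session

There is one attempt and no reset: what is moved stays moved. The work goes in short steps, Python scripts to look and compute and a shell command to move; the robot and the scene stay as the last step left them, time stands still between calls to the robot, and variables do not carry over. Pictures are saved under pics/ and viewed, at most 12 in all, crops included, and the job is handed in when it is done.

```bash
ls; mkdir -p pics; python3 - <<'E'
from bench import ctrl,camera
import cv2,numpy as np
for n in("scene","top"):
    c=camera(n);cv2.imwrite(f"pics/{n}0.png",c["color"])
    print(n,{k:(np.round(v,4).tolist()) for k,v in c.items() if k!="color"})
o=ctrl.get_obs();print({k:np.round(v,3).tolist() for k,v in o.items()})
E
```

```text
pics
scene {'fx': 385.1481, 'fy': 385.1481, 'cx': 327.0287, 'cy': 200.7252, 'distortion': [-0.0104, 0.0, 0.0, 0.0, 0.0], 'xyz': [-0.2127, -0.627, 0.6043], 'rotation': [-0.4727, 0.7909, -0.327, 0.2099]}
top {'fx': 510.9659, 'fy': 510.9659, 'cx': 328.6054, 'cy': 201.7524, 'distortion': [0.02, 0.0, 0.0, 0.0, 0.0], 'xyz': [0.2232, 0.0357, 1.3296], 'rotation': [-0.0875, 0.702, -0.702, 0.0823]}
{'time_s': 0.1, 'q': [1.06, 0.181, 1.608, 0.0, 1.354, -0.206], 'dq': [0.001, -0.001, -0.002, 0.001, -0.0, -0.001], 'joint_efforts': [0.001, -44.587, -35.224, -0.0, 0.004, -0.0], 'eef_pos': [0.172, 0.548, 0.238], 'eef_rot': [-0.0, 0.152, 0.988, -0.001], 'wrist_force': [0.131, -0.391, 0.082], 'torque': [-0.038, 0.063, 0.01], 'grasp_force': 0.0, 'opening': 0.996}
```

View pics/scene0.png

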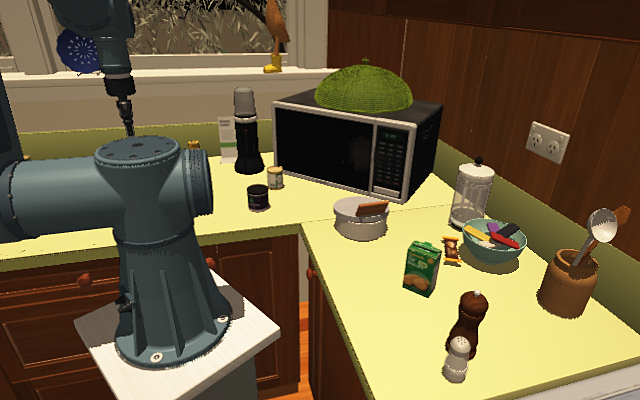

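View pics/top0.png

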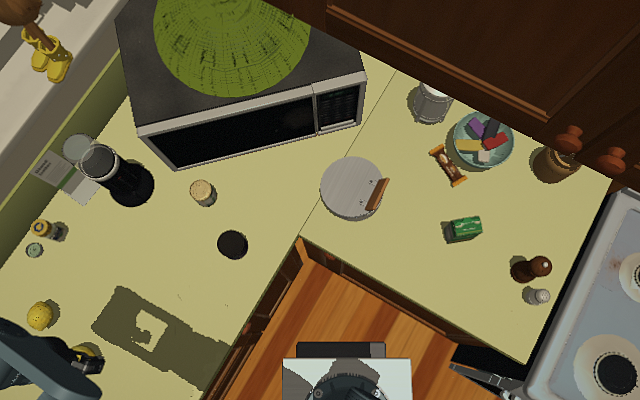

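Top view: the lid is at about (351,188) with the handle at (377,195), the food tin at (203,191), the spice tin at (233,244) and the cereal box at (463,228). In the scene view the dish is at (361,218), the handle at (373,208) and the food tin at (275,177).

```bash
cat > h.py <<'E'
import numpy as np,cv2
from scipy.spatial.transform import Rotation as R
from bench import ctrl,camera
def rot(q): return R.from_quat([q[1],q[2],q[3],q[0]])
def ray(c,uv):
    K=np.array([[c["fx"],0,c["cx"]],[0,c["fy"],c["cy"]],[0,0,1]])
    p=cv2.undistortPoints(np.array(uv,float).reshape(-1,1,2),K,np.array(c["distortion"])).reshape(-1,2)
    r=np.c_[p,np.ones(len(p))]
    M=np.array(c["rotation"]); Q=rot(M) if M.size==4 else R.from_matrix(M)
    return np.array(c["xyz"]),Q.apply(r)
def plane(c,uv,z):
    o,d=ray(c,uv); return o+d*((z-o[2])/d[:,2])[:,None]
def proj(c,P):
    K=np.array([[c["fx"],0,c["cx"]],[0,c["fy"],c["cy"]],[0,0,1]])
    Q=rot(np.array(c["rotation"])).inv(); X=Q.apply(np.atleast_2d(P)-np.array(c["xyz"]))
    return cv2.projectPoints(X,np.zeros(3),np.zeros(3),K,np.array(c["distortion"]))[0].reshape(-1,2)
E
python3 - <<'E'
from h import *
t=cv2.imread("pics/top0.png");s=cv2.imread("pics/scene0.png")
a=cv2.resize(t[145:230,310:400],None,fx=4.4,fy=4.4,interpolation=cv2.INTER_CUBIC)
b=cv2.resize(s[190:245,325:397],None,fx=5.5,fy=5.5,interpolation=cv2.INTER_CUBIC)
out=np.zeros((max(a.shape[0],b.shape[0]),a.shape[1]+b.shape[1],3),np.uint8)
out[:a.shape[0],:a.shape[1]]=a;out[:b.shape[0],a.shape[1]:]=b;cv2.imwrite("pics/c1.png",out);print(a.shape,b.shape)
c=camera("top");im=c["color"];hsv=cv2.cvtColor(im,cv2.COLOR_BGR2HSV)
for p in[(340,190),(352,175),(378,190),(203,186),(200,195),(210,200),(233,244),(270,180)]:print(p,hsv[p[1],p[0]])
c2=camera("scene");h2=cv2.cvtColor(c2["color"],cv2.COLOR_BGR2HSV)
for p in[(345,205),(372,208),(361,225),(275,171),(275,182),(300,215)]:print(p,h2[p[1],p[0]])
print(plane(c,[(351,188)],.07),plane(c,[(377,195)],.1),plane(c,[(203,188)],.072),plane(c,[(233,244)],.069))
E
```

```text
(374, 396, 3) (302, 396, 3)
(340, 190) [ 22  31 148]
(352, 175) [ 22  31 149]
(378, 190) [ 14 155  82]
(203, 186) [ 22 107 178]
(200, 195) [ 21 106 185]
(210, 200) [ 21  57 108]
(233, 244) [19 64 32]
(270, 180) [ 27  89 184]
(345, 205) [ 15  57 210]
(372, 208) [ 12 176  71]
(361, 225) [ 17  84 139]
(275, 171) [ 19 146 241]
(275, 182) [ 22  86 127]
(300, 215) [ 27 105 246]
[[ 0.56849808 -0.01207196  0.07      ]] [[ 0.54217705 -0.07531166  0.1       ]] [[0.56831896 0.36576034 0.072     ]] [[0.42446345 0.28318613 0.069     ]]
```

View pics/c1.png

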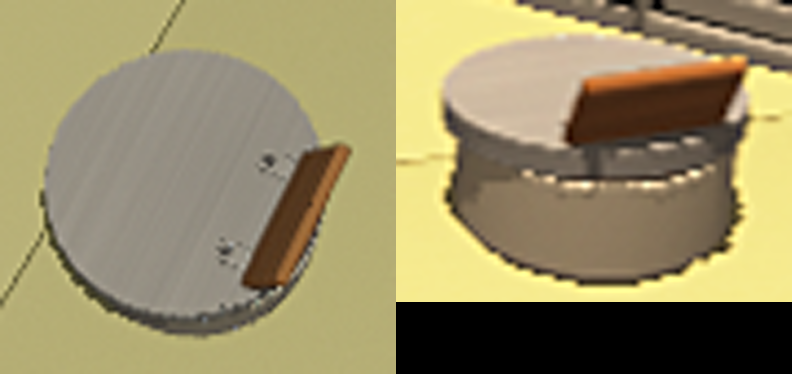

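The crops show the lid plate tilted toward the camera side and the handle board. The board's bright top face runs from about (345,150) to (281,281) in the top crop, and from about (745,62) to (588,85) in the scene crop. Next I'll triangulate it, fit the lid circle and fit the dish base.

```bash
cat > m.py <<'E'
from h import *
from scipy.optimize import least_squares
T=camera("top");S=camera("scene")
def hsv(c): return cv2.cvtColor(c["color"],cv2.COLOR_BGR2HSV)
def strip(c,box,vmin):
    x0,y0,x1,y1=box;h=hsv(c)[y0:y1,x0:x1].astype(int)
    m=((h[...,0]<18)&(h[...,1]>130)&(h[...,2]>vmin))
    ys,xs=np.nonzero(m);p=np.c_[xs+x0,ys+y0].astype(float);mu=p.mean(0)
    d=np.linalg.svd(p-mu)[2][0];t=(p-mu)@d
    d=d*np.sign(d[1]);t=(p-mu)@d
    return len(p),mu,mu+d*t.min(),mu+d*t.max()
def tri(u,v):
    o1,d1=ray(T,[u]);o2,d2=ray(S,[v]);d1=d1[0]/np.linalg.norm(d1);d2=d2[0]/np.linalg.norm(d2)
    k=np.linalg.lstsq(np.c_[d1,-d2],o2-o1,rcond=None)[0]
    a=o1+k[0]*d1;b=o2+k[1]*d2;return (a+b)/2,np.linalg.norm(a-b)
def circ(P,r=None):
    f=lambda x:np.hypot(P[:,0]-x[0],P[:,1]-x[1])-(r or x[2])
    s=least_squares(f,[*P[:,:2].mean(0),r or .08],loss="soft_l1",f_scale=.001);return s.x,np.sqrt(np.mean(s.fun**2))
E
python3 - <<'E'
from m import *
a=strip(T,(355,165,395,220),105);b=strip(S,(350,192,395,225),120)
print(a);print(b)
for u,v in((a[1],b[1]),(a[2],b[2]),(a[3],b[3])):print("tri",tri(u,v))
# lid plate, top view
h=hsv(T).astype(int);m=((h[...,1]<48)&(h[...,2]>125)).astype(np.uint8);m[:145]=0;m[230:]=0;m[:,:310]=0;m[:,400:]=0
m=cv2.morphologyEx(m,cv2.MORPH_OPEN,np.ones((3,3),np.uint8))
k=max(cv2.findContours(m,0,1)[0],key=cv2.contourArea)[:,0].astype(float)
print("area",m.sum(),k.min(0),k.max(0))
# keep arc away from handle
c=(k.min(0)+k.max(0))/2; sel=k[(k[:,0]<358)]
for z in(.066,.07,.074):print(z,circ(plane(T,sel,z)),circ(plane(T,sel,z),.082))
# food tin & spice tin, top
hh=hsv(S).astype(int)
for y in range(198,246,3): print(y,' '.join("%3d/%3d"%(hh[y,x,1],hh[y,x,2]) for x in range(328,396,4)))
E
```

```text
(110, array([380.60909091, 193.16363636]), array([387.84980373, 177.92861657]), array([373.25162195, 208.64432009]))
(75, array([373.29333333, 203.21333333]), array([388.03409562, 201.2568928 ]), array([359.01439765, 205.10847878]))
tri (array([ 0.54220983, -0.08237458,  0.11612867]), np.float64(0.0011684309515510335))
tri (array([ 0.58189793, -0.10174694,  0.11508591]), np.float64(0.00014969572749065348))
tri (array([ 0.50334544, -0.06383729,  0.11729315]), np.float64(0.00016597929598192765))
area 2643 [320. 157.] [381. 216.]
0.066 (array([ 0.57513122, -0.01192459,  0.07836075]), np.float64(0.0008480592085119685)) (array([ 0.57460008, -0.01646053,  0.082     ]), np.float64(0.00230738079975041))
0.07 (array([ 0.57401724, -0.01177357,  0.07811255]), np.float64(0.0008453654597719019)) (array([ 0.57345357, -0.01661118,  0.082     ]), np.float64(0.0024350817605953397))
0.074 (array([ 0.57290326, -0.01162255,  0.07786435]), np.float64(0.0008426717897539376)) (array([ 0.57230907, -0.0167605 ,  0.082     ]), np.float64(0.0025628521386447185))
198 107/246 107/246 108/246 106/246  65/217  49/
[... 1491 characters left out ...]

231 109/245 109/245 111/255  82/128  87/137  84/140  85/144  86/143  84/143  81/141  85/138  86/134  86/125  83/117  81/ 94 107/251 109/245
234 107/245 106/245 108/246 130/204  83/136  87/141  84/142  84/142  85/141  86/140  88/136  86/133  82/124  84/115 131/ 74 109/245 107/246
237 106/245 107/246 107/245 106/246 133/202  80/134  84/143  87/143  83/141  83/139  86/134  84/131  81/126 136/204 105/251 106/246 107/246
240 108/245 106/246 107/245 107/246 107/246 105/255 117/255  88/ 78  78/105  81/107  88/101 119/ 60 120/254 108/246 108/246 108/246 109/245
243 109/246 106/246 109/246 106/246 105/246 106/246 106/246 105/248 103/253 104/253 105/251 107/246 105/246 107/246 109/246 108/246 106/246
```

```bash
python3 - <<'E'
from m import *
h=hsv(S).astype(int)
m=((h[...,2]<190)|(h[...,1]<95)|(h[...,1]>125)).astype(np.uint8);m[:195]=0;m[246:]=0;m[:,:326]=0;m[:,396:]=0
n,l,st,_=cv2.connectedComponentsWithStats(m);i=1+st[1:,4].argmax();m=(l==i)
cols=np.arange(340,384);pts=np.array([[x,np.nonzero(m[:,x])[0].max()+.5] for x in cols],float)
print(pts[::6].tolist())
P=plane(S,pts,0.);print("dish",circ(P),circ(P,.075))
# side silhouettes: tangent distance
for y in(226,228,230):
    xs=np.nonzero(m[y])[0];print(y,xs.min(),xs.max())
pr=lambda c:proj(S,[[c[0]+.075*np.cos(a),c[1]+.075*np.sin(a),z] for z in(0.,.03) for a in np.linspace(0,6.28,200)])
x=circ(P,.075)[0];q=pr(x);print("pred cols z0",q[:200,0].min(),q[:200,0].max(),"z30",q[200:,0].min(),q[200:,0].max(), q[200:][q[200:,0].argmin()],q[200:][q[200:,0].argmax()])
lc=np.array([.575,-.012]);X=np.array([.434,.9]);dv=lc-x[:2];print("slip along/perp",dv@X,dv@[-.9,.434])
# tins
ht=hsv(T).astype(int)
def blob(mask,box):
    x0,y0,x1,y1=box;k=np.zeros(mask.shape,np.uint8);k[y0:y1,x0:x1]=mask[y0:y1,x0:x1]
    k=max(cv2.findContours(k,0,1)[0],key=cv2.contourArea)[:,0].astype(float);return k
k=blob(ht[...,2]<60,(205,220,260,265));print("spice",circ(plane(T,k,.069)),k.min(0),k.max(0))
for y in range(176,212,3):print(y,' '.join("%3d/%3d/%3d"%tuple(ht[y,x]) for x in range(186,224,3)))
E
python3 - <<'E'
import cv2,numpy as np
t=cv2.imread("pics/top0.png");s=cv2.imread("pics/scene0.png")
a=cv2.resize(t[170:215,180:225],(400,400),interpolation=cv2.INTER_CUBIC);b=cv2.resize(s[160:200,255:295],(400,400),interpolation=cv2.INTER_CUBIC)
cv2.imwrite("pics/c2.png",np.hstack([a,b]))
E
```

```text
[[340.0, 234.5], [346.0, 238.5], [352.0, 239.5], [358.0, 241.5], [364.0, 241.5], [370.0, 240.5], [376.0, 239.5], [382.0, 236.5]]
dish (array([ 0.56944012, -0.02317116,  0.07381265]), np.float64(0.001306548404317936)) (array([ 0.57043113, -0.02226098,  0.075     ]), np.float64(0.001319999313016194))
226 333 387
228 334 387
230 336 387
pred cols z0 335.37904132463535 385.6678279795149 z30 335.71435261660883 386.6264254062761 [335.71435262 218.20500241] [386.62642541 221.27421806]
slip along/perp 0.011217770428898472 0.00034128037602964797
spice (array([0.42317733, 0.28501196, 0.03630301]), np.float64(0.0024724281001907837)) [217. 230.] [247. 259.]
176  26/ 91/183  26/ 90/184  27/ 89/183  27/ 88/183  26/ 91/185  27/ 89/184  27/ 91/185  27/ 89/183  26/ 90/184  27/ 92/183  27/ 89/183  27/ 89/183  27/ 88/182
179  27/ 87/184  27/ 90/182  27/ 91/183  28/ 87/185  26/ 51/180  22/113/160  26/ 90/189  27/ 90/185  27/ 91/182  27/ 88/183  27/ 89/183  27/ 88/183  26/ 88/185
182  27/ 91/182  27/ 89/183  24/ 96/188  21/117/165  22/108/177  21/114/157  22/111/179  20/124/132  27/ 87/190  27/ 89/183  2
[... 773 characters left out ...]
  45/ 67/ 76  40/ 47/ 65  19/124/ 76  27/ 90/184  27/ 88/183
200  27/ 89/183  27/ 89/183  27/ 89/184  25/ 90/105  20/129/128  21/130/106  25/108/ 97  23/ 55/106  21/ 58/106  44/ 77/ 63  26/ 99/163  26/ 90/184  27/ 90/184
203  27/ 89/183  27/ 91/182  27/ 89/183  27/ 90/185  29/ 86/116  19/ 56/101  17/ 85/105  28/ 46/ 95  21/ 48/ 75  26/150/ 46  27/ 88/186  27/ 91/183  27/ 89/183
206  27/ 88/183  27/ 89/183  27/ 91/183  27/ 90/184  26/ 90/187  27/ 95/180  23/102/115  23/112/ 80  27/ 94/189  27/ 88/186  27/ 89/183  27/ 88/183  27/ 89/184
209  26/ 89/183  27/ 91/183  26/ 90/184  27/ 91/182  27/ 89/183  27/ 89/183  27/ 89/183  27/ 91/183  27/ 89/184  27/ 89/183  27/ 89/183  27/ 90/185  27/ 89/183
```

View pics/c2.png

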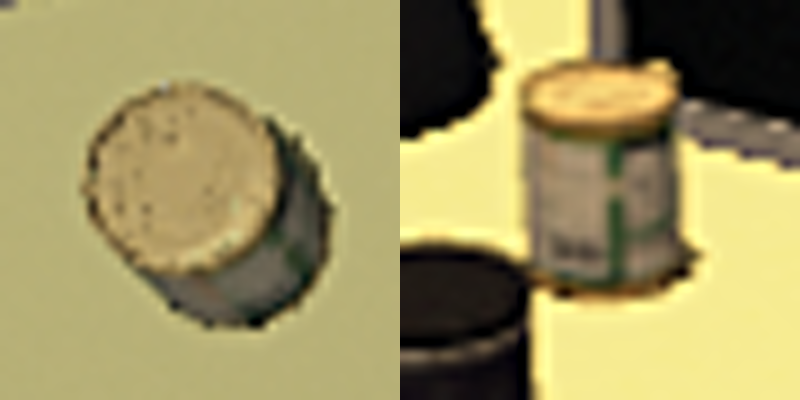

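The tin's top disc centre is at crop (184,175), i.e. pixel (200.7,189.2). Measured so far:

| Item | Value |
|---|---|
| Lid centre | (0.575, -0.012) |
| Dish centre | (0.570, -0.022) |
| Slip | about 11 mm, within the stated 5 to 12 mm |
| Lid yaw | +x along (0.434, 0.9) |
| Tilt | about 0.1 rad |

The numbers agree with each other, so I'll plan the approach.

```bash
cat > p.py <<'E'
from h import *
X=np.array([.434,.9,0]);X/=np.linalg.norm(X);Z=np.array([0,0,1.]);Y=np.cross(Z,X)
def toolR(a): # lean angle a of board from vertical, outward
    z=np.sin(a)*X-np.cos(a)*Z;y=np.cos(a)*X+np.sin(a)*Z
    return R.from_matrix(np.c_[np.cross(y,z),y,z])
def diff(p,Rt):
    o=ctrl.get_obs();dp=(np.array(p)-o["eef_pos"])/.2;dr=(Rt*rot(o["eef_rot"]).inv()).as_rotvec()/(np.pi/2)
    print("total shift",dp.round(4).tolist(),"turn",dr.round(4).tolist())
E
python3 - <<'E'
from p import *
H=np.array([.5422,-.0826,.1161]);a=np.radians(24.3);Rt=toolR(a);u=-np.sin(a)*X+np.cos(a)*Z
tcp=H-.026*u;print(tcp,u);diff(tcp+.08*u,Rt);print(u*.08/.2)
T=camera("top");print(plane(T,[(200.3,188.9)],.072))
E
```

```text
[ 0.54684735 -0.07296264  0.09240351] [-0.17874422 -0.37066774  0.91140328]
total shift [1.8002, -3.2553, -0.3692] turn [0.2514, -0.0996, -0.0906]
[-0.07149769 -0.14826709  0.36456131]
[[0.56594416 0.37250444 0.072     ]]
```

```bash
python3 -m pendant '[[0.12,-0.217,0,0,0,-0.006],[0.12,-0.217,0,0,0,-0.006],[0.12,-0.217,0,0,0,-0.006],[0.12,-0.217,0,0,0,-0.006],[0.12,-0.217,0,0,0,-0.006],[0.12,-0.217,0,0,0,-0.006],[0.12,-0.217,0,0,0,-0.006],[0.12,-0.217,0,0,0,-0.006],[0.12,-0.217,0,0,0,-0.006],[0.12,-0.217,0,0,0,-0.006]]' 0.0
python3 -m pendant '[[0.12,-0.217,0,0.03,-0.012,-0.006],[0.12,-0.217,0,0.03,-0.012,-0.006],[0.12,-0.217,0,0.03,-0.012,-0.006],[0.12,-0.217,0,0.03,-0.012,-0.006],[0.12,-0.217,-0.05,0.03,-0.012,-0.006],[0,0,-0.08,0.03,-0.012,0],[0,0,-0.08,0.03,-0.012,0],[0,0,-0.08,0.03,-0.012,0],[0,0,-0.08,0.01,-0.004,0],[0,0,0,0,0,0]]'
python3 - <<'E'
from p import *
H=np.array([.5422,-.0826,.1161]);a=np.radians(24.3);Rt=toolR(a);u=-np.sin(a)*X+np.cos(a)*Z
tcp=H-.026*u;diff(tcp+.08*u,Rt);diff(tcp,Rt);o=ctrl.get_obs();print(o["q"],o["opening"])
E
```

```text
time_s: 1.7
eef_pos: [0.4132, 0.113, 0.2396]
eef_rot: [0.001, 0.198, 0.98, 0.0]
wrist_force: [0.6, 0.8, 1.3]
opening: 0.498
grasp_force: 0.0
time_s: 2.95
eef_pos: [0.5317, -0.1021, 0.1639]
eef_rot: [0.034, 0.217, 0.953, 0.207]
wrist_force: [0.3, -0.0, 0.2]
opening: 0.508
grasp_force: 0.0
total shift [0.0044, -0.0025, 0.0072] turn [-0.0057, -0.0144, -0.0042]
total shift [0.0759, 0.1457, -0.3574] turn [-0.0057, -0.0144, -0.0042]
[-0.65121974  0.20218042  1.80583708  0.42708899  1.27704361 -1.92917215] 0.5079101968376512
```

```bash
python3 -m pendant '[[0.011,0.021,-0.051,-0.001,-0.002,-0.001],[0.011,0.021,-0.051,-0.001,-0.002,-0.001],[0.011,0.021,-0.051,-0.001,-0.002,-0.001],[0.011,0.021,-0.051,-0.001,-0.002,0],[0.011,0.021,-0.051,-0.001,-0.002,0],[0.011,0.021,-0.051,-0.001,-0.002,0],[0.011,0.021,-0.051,0,-0.002,0],[0,0,0,0,0,0],[0,0,0,0,0,0],[0,0,0,0,0,0]]'
python3 - <<'E'
from p import *
H=np.array([.5422,-.0826,.1161]);a=np.radians(24.3);Rt=toolR(a);u=-np.sin(a)*X+np.cos(a)*Z
diff(H-.026*u,Rt)
t=camera("top")["color"];s=camera("scene")["color"]
a=cv2.resize(t[145:230,310:400],None,fx=4.4,fy=4.4,interpolation=cv2.INTER_CUBIC)
b=cv2.resize(s[170:245,325:397],None,fx=4.9,fy=4.9,interpolation=cv2.INTER_CUBIC)
out=np.zeros((374,a.shape[1]+b.shape[1],3),np.uint8);out[:,:a.shape[1]]=a[:374];out[:b.shape[0],a.shape[1]:]=b[:374];cv2.imwrite("pics/c3.png",out)
E
```

```text
time_s: 4.2
eef_pos: [0.5481, -0.0732, 0.0942]
eef_rot: [0.048, 0.216, 0.953, 0.205]
wrist_force: [0.2, 0.1, -0.5]
opening: 0.499
grasp_force: 0.0
total shift [-0.0061, 0.0013, -0.0088] turn [0.0012, 0.0015, -0.0014]
```

View pics/c3.png

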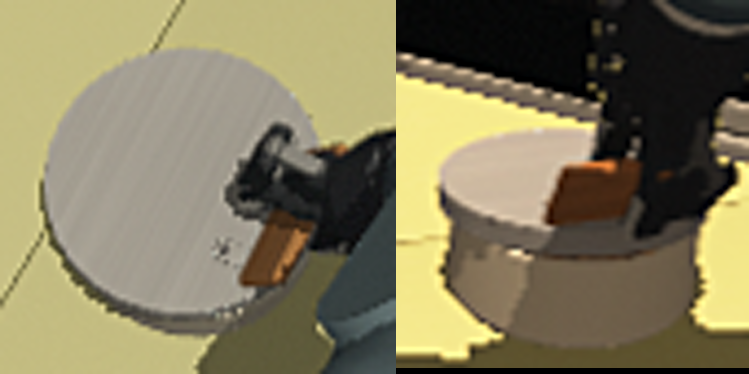

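The fingers straddle the handle about mid-width: the board shows at (275,250) and (330,150) in the top crop, on either side of the gripper. Next I'll close the fingers.

```bash
python3 -m pendant '[[-0.005,0,-0.008,0,0,0],[0,0,0,0,0,0],[0,0,0,0,0,0],[0,0,0,0,0,0],[0,0,0,0,0,0],[0,0,0,0,0,0],[0,0,0,0,0,0],[0,0,0,0,0,0],[0,0,0,0,0,0],[0,0,0,0,0,0]]' -1
python3 - <<'E'
from p import *
# plan: rotate lid by dth about pivot (far rim contact) : points and increments
o=ctrl.get_obs();tcp=np.array(o["eef_pos"])
print("lean now",np.degrees(np.arctan2(rot(o["eef_rot"]).apply([0,0,1])@X,-rot(o["eef_rot"]).apply([0,0,1])[2])))
D=np.array([.5704,-.0223,.060])
P=D+.073*X   # far rim contact
print("pivot",P,"tcp rel X,Z",(tcp-P)@X,(tcp-P)[2])
E
```

```text
time_s: 5.55
eef_pos: [0.5478, -0.0738, 0.0933]
eef_rot: [0.049, 0.216, 0.953, 0.204]
wrist_force: [0.3, -2.4, 6.4]
opening: 0.109
grasp_force: 59.2
lean now 24.244738438299972
pivot [0.60210807 0.04345407 0.06      ] tcp rel X,Z -0.12918749353577952 0.033265268888585955
```

```bash
python3 -m pendant '[[0.002,0.004,0.0137,-0.0126,0.0061,0],[0.002,0.004,0.0137,-0.0126,0.0061,0],[0.002,0.004,0.0137,-0.0126,0.0061,0],[0.002,0.004,0.0137,-0.0126,0.0061,0],[0.002,0.004,0.0137,-0.0126,0.0061,0],[0.0025,0.0052,0.0134,-0.0126,0.0061,0],[0.0025,0.0052,0.0134,-0.0126,0.0061,0],[0.0025,0.0052,0.0134,-0.0126,0.0061,0],[0.0025,0.0052,0.0134,-0.0126,0.0061,0],[0.0025,0.0052,0.0134,-0.0126,0.0061,0]]'
python3 -m pendant '[[0,0,0,0,0,0],[0,0,0,0,0,0],[0,0,0,0,0,0],[0,0,0,0,0,0],[0,0,0,0,0,0],[0,0,0,0,0,0],[0,0,0,0,0,0],[0,0,0,0,0,0],[0,0,0,0,0,0],[0,0,0,0,0,0]]'
python3 - <<'E'
from p import *
o=ctrl.get_obs();tcp=np.array(o["eef_pos"]);z=rot(o["eef_rot"]).apply([0,0,1])
print("lean",np.degrees(np.arctan2(z@X,-z[2])),tcp,o["torque"])
t=camera("top")["color"];s=camera("scene")["color"]
a=cv2.resize(t[145:230,310:400],None,fx=4.4,fy=4.4,interpolation=cv2.INTER_CUBIC)
b=cv2.resize(s[170:245,325:397],None,fx=4.9,fy=4.9,interpolation=cv2.INTER_CUBIC)
out=np.zeros((374,a.shape[1]+b.shape[1],3),np.uint8);out[:,:a.shape[1]]=a[:374];out[:b.shape[0],a.shape[1]:]=b[:374];cv2.imwrite("pics/c4.png",out)
E
```

```text
time_s: 6.8
eef_pos: [0.5517, -0.0637, 0.1198]
eef_rot: [0.023, 0.22, 0.97, 0.098]
wrist_force: [0.6, 0.5, 5.0]
opening: 0.108
grasp_force: 58.8
time_s: 8.05
eef_pos: [0.5515, -0.0638, 0.1194]
eef_rot: [0.023, 0.22, 0.97, 0.099]
wrist_force: [3.1, 3.3, 4.1]
opening: 0.111
grasp_force: 58.8
lean 11.669965594562193 [ 0.55146764 -0.06376083  0.11937294] [ 1.29266489 -1.06640331 -0.29728253]
```

View pics/c4.png

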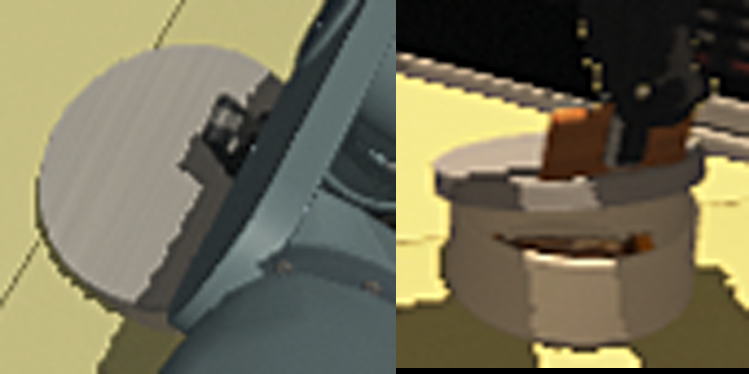

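The lid is tipped as planned, with the mouth open about 3 cm at the front and the far edge down. Next I'll draw it toward the handle while lowering it partly.

```bash
python3 -m pendant '[[-0.0047,-0.0098,-0.0069,0.0086,-0.0041,0],[-0.0047,-0.0098,-0.0069,0.0086,-0.0041,0],[-0.0047,-0.0098,-0.0069,0.0086,-0.0041,0],[-0.0047,-0.0098,-0.0069,0.0086,-0.0041,0],[-0.0047,-0.0098,-0.0069,0.0086,-0.0041,0],[-0.0047,-0.0098,-0.0069,0.0086,-0.0041,0],[-0.0047,-0.0098,-0.0069,0.0086,-0.0041,0],[-0.0047,-0.0098,-0.0069,0.0086,-0.0041,0],[0,0,0,0,0,0],[0,0,0,0,0,0]]'
cat > st.py <<'E'
from p import *
o=ctrl.get_obs();tcp=np.array(o["eef_pos"]);z=rot(o["eef_rot"]).apply([0,0,1]);D=np.array([.5704,-.0223,.06]);r=tcp-D-.073*X
print("lean",np.degrees(np.arctan2(z@X,-z[2])).round(2),"relX,Y,Z",(r@X).round(4),(r@Y).round(4),r[2].round(4),"F X,Y,Z",np.round([np.dot(o["wrist_force"],k) for k in(X,Y,Z)],1),"M_Y",np.dot(o["torque"],Y).round(2))
E
python3 st.py
python3 - <<'E'
from h import *
t=camera("top")["color"];s=camera("scene")["color"]
a=cv2.resize(t[145:230,310:400],None,fx=4.4,fy=4.4,interpolation=cv2.INTER_CUBIC)
b=cv2.resize(s[170:245,325:397],None,fx=4.9,fy=4.9,interpolation=cv2.INTER_CUBIC)
out=np.zeros((374,a.shape[1]+b.shape[1],3),np.uint8);out[:,:a.shape[1]]=a[:374];out[:b.shape[0],a.shape[1]:]=b[:374];cv2.imwrite("pics/c5.png",out)
E
```

```text
time_s: 9.4
eef_pos: [0.5435, -0.0797, 0.108]
eef_rot: [0.036, 0.218, 0.963, 0.156]
wrist_force: [0.9, 2.2, -2.2]
opening: 0.108
grasp_force: 58.7
lean 18.47 relX,Y,Z -0.1364 -0.0007 0.048 F X,Y,Z [ 2.3  0.1 -2.2] M_Y -0.25
```

View pics/c5.png

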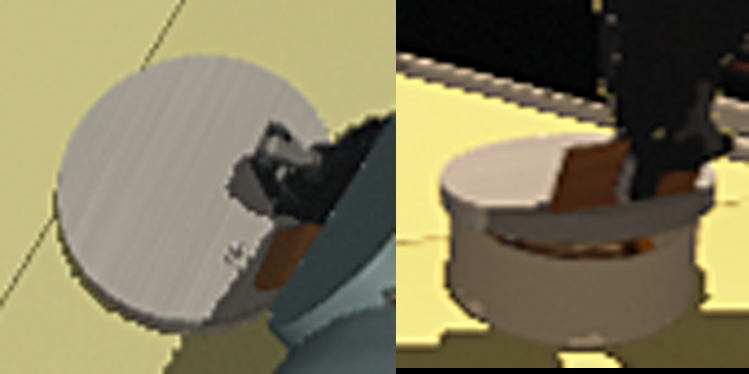

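The lid is drawn back in line and the front skirt is still clear of the rim. I'll lower it in two steps.

```bash
python3 -m pendant '[[-0.0011,-0.0022,-0.0083,0.0069,-0.0033,0],[-0.0011,-0.0022,-0.0083,0.0069,-0.0033,0],[-0.0011,-0.0022,-0.0083,0.0069,-0.0033,0],[-0.0011,-0.0022,-0.0083,0.0069,-0.0033,0],[-0.0011,-0.0022,-0.0083,0.0069,-0.0033,0],[-0.0011,-0.0022,-0.0083,0.0069,-0.0033,0],[-0.0011,-0.0022,-0.0083,0.0069,-0.0033,0],[-0.0011,-0.0022,-0.0083,0.0069,-0.0033,0],[-0.0011,-0.0022,-0.0083,0.0069,-0.0033,0],[0,0,0,0,0,0]]'
python3 st.py
python3 - <<'E'
from m import *
h=hsv(T).astype(int);m=((h[...,1]<48)&(h[...,2]>125)).astype(np.uint8);m[:145]=0;m[230:]=0;m[:,:310]=0;m[:,400:]=0
k=max(cv2.findContours(m,0,1)[0],key=cv2.contourArea)[:,0].astype(float);sel=k[(k[:,0]<345)]
print(circ(plane(T,sel,.067)))
h=hsv(S).astype(int)
m=((h[...,2]<190)|(h[...,1]<95)|(h[...,1]>125)).astype(np.uint8);m[:195]=0;m[246:]=0;m[:,:326]=0;m[:,396:]=0
for y in(215,218,221,224,227):
    xs=np.nonzero(m[y])[0];print(y,xs.min(),xs.max())
E
```

```text
time_s: 10.75
eef_pos: [0.5418, -0.0836, 0.0932]
eef_rot: [0.048, 0.217, 0.952, 0.209]
wrist_force: [0.4, -0.3, -3.0]
opening: 0.106
grasp_force: 58.8
lean 24.74 relX,Y,Z -0.1407 -0.0009 0.0332 F X,Y,Z [-0.1 -0.5 -3. ] M_Y 0.49
(array([ 0.56883943, -0.02053435,  0.07912227]), np.float64(0.000826316369683835))
215 335 389
218 331 387
221 335 386
224 334 387
227 334 388
```

```bash
python3 -m pendant '[[-0.0006,-0.0012,-0.0058,0.0059,-0.0028,0],[-0.0006,-0.0012,-0.0058,0.0059,-0.0028,0],[-0.0006,-0.0012,-0.0058,0.0059,-0.0028,0],[-0.0006,-0.0012,-0.0058,0.0059,-0.0028,0],[-0.0006,-0.0012,-0.0058,0.0059,-0.0028,0],[-0.0006,-0.0012,-0.0058,0.0059,-0.0028,0],[-0.0006,-0.0012,-0.0058,0.0059,-0.0028,0],[0,0,0,0,0,0],[0,0,0,0,0,0],[0,0,0,0,0,0]]'
python3 st.py
```

```text
time_s: 12.1
eef_pos: [0.5412, -0.0852, 0.0854]
eef_rot: [0.056, 0.214, 0.944, 0.243]
wrist_force: [0.3, 0.5, -2.5]
opening: 0.108
grasp_force: 58.8
lean 28.82 relX,Y,Z -0.1423 -0.001 0.0254 F X,Y,Z [ 0.6 -0.  -2.5] M_Y 0.58
```

```bash
python3 -m pendant '[[-0.0004,-0.0009,-0.004,0.004,-0.0019,0],[-0.0004,-0.0009,-0.004,0.004,-0.0019,0],[-0.0004,-0.0009,-0.004,0.004,-0.0019,0],[0,0,-0.003,0.002,-0.001,0],[0,0,0,0,0,0],[0,0,0,0,0,0],[0,0,0,0,0,0],[0,0,0,0,0,0],[0,0,0,0,0,0],[0,0,0,0,0,0]]'
python3 st.py
```

```text
time_s: 13.35
eef_pos: [0.5409, -0.0857, 0.0823]
eef_rot: [0.058, 0.214, 0.941, 0.254]
wrist_force: [1.1, 0.2, -3.0]
opening: 0.11
grasp_force: 58.8
lean 30.22 relX,Y,Z -0.1429 -0.001 0.0223 F X,Y,Z [ 0.6 -0.9 -3. ] M_Y 0.56
```

```bash
python3 -m pendant '[[0,0,-0.004,0,0,0],[0,0,-0.004,0,0,0],[0,0,0,0,0,0],[0,0,0,0,0,0],[0,0,0,0,0,0],[0,0,0,0,0,0],[0,0,0,0,0,0],[0,0,0,0,0,0],[0,0,0,0,0,0],[0,0,0,0,0,0]]'
python3 st.py
python3 - <<'E'
from h import *
t=camera("top")["color"];s=camera("scene")["color"]
a=cv2.resize(t[145:230,310:400],None,fx=4.4,fy=4.4,interpolation=cv2.INTER_CUBIC)
b=cv2.resize(s[170:245,325:397],None,fx=4.9,fy=4.9,interpolation=cv2.INTER_CUBIC)
out=np.zeros((374,a.shape[1]+b.shape[1],3),np.uint8);out[:,:a.shape[1]]=a[:374];out[:b.shape[0],a.shape[1]:]=b[:374];cv2.imwrite("pics/c6.png",out)
E
```

```text
time_s: 14.6
eef_pos: [0.5409, -0.0858, 0.0807]
eef_rot: [0.058, 0.214, 0.941, 0.254]
wrist_force: [-0.8, -0.1, 1.3]
opening: 0.11
grasp_force: 59.4
lean 30.23 relX,Y,Z -0.143 -0.001 0.0207 F X,Y,Z [-0.4  0.7  1.3] M_Y 0.36
```

View pics/c6.png

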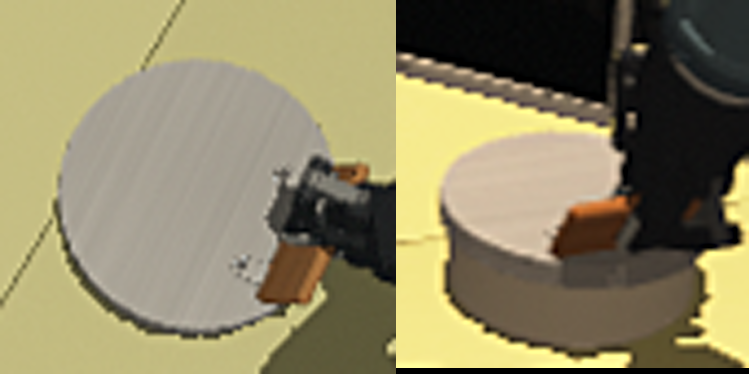

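The lid looks flat, with the skirt overlapping the rim, and the force has turned from carrying (-3 N) to contact. I'll press slightly, then release and back off along the handle.

```bash
python3 -m pendant '[[0,0,-0.003,0,0,0],[0,0,0,0,0,0],[0,0,0,0,0,0],[0,0,0,0,0,0],[0,0,0,0,0,0],[0,0,0,0,0,0],[0,0,0,0,0,0],[0,0,0,0,0,0],[0,0,0,0,0,0],[0,0,0,0,0,0]]'
python3 st.py
python3 -m pendant '[[0,0,0,0,0,0],[0,0,0,0,0,0],[0,0,0,0,0,0],[0,0,0,0,0,0],[0,0,0,0,0,0],[0,0,0,0,0,0],[0,0,0,0,0,0],[-0.011,-0.022,0.043,0,0,0],[-0.011,-0.022,0.043,0,0,0],[-0.011,-0.022,0.043,0,0,0]]' 0.0
python3 -m pendant '[[-0.022,-0.045,0.086,0,0,0],[-0.022,-0.045,0.086,0,0,0],[-0.022,-0.045,0.086,0,0,0],[-0.022,-0.045,0.086,0,0,0],[0,0,0.1,-0.03,0.014,0],[0,0,0.1,-0.03,0.014,0],[0,0,0.1,-0.03,0.014,0],[0,0,0,-0.03,0.014,0],[0,0,0,-0.03,0.014,0],[0,0,0,-0.03,0.014,0]]'
python3 - <<'E'
from m import *
from p import diff,toolR
print(ctrl.get_obs()["eef_pos"])
def blob(mask,box):
    x0,y0,x1,y1=box;k=np.zeros(mask.shape,np.uint8);k[y0:y1,x0:x1]=mask[y0:y1,x0:x1]
    return max(cv2.findContours(k,0,1)[0],key=cv2.contourArea)[:,0].astype(float)
h=hsv(T).astype(int)
k=blob((h[...,1]<48)&(h[...,2]>125),(310,145,400,230));sel=k[k[:,0]<358];print("lid",circ(plane(T,sel,.064)),len(sel))
k=blob((h[...,0]<25)&(h[...,1]>98)&(h[...,2]>130),(184,172,224,214));print("tin",circ(plane(T,k,.072)),cv2.minEnclosingCircle(k.astype(np.float32)))
h=hsv(S).astype(int)
m=((h[...,2]<190)|(h[...,1]<95)|(h[...,1]>125)).astype(np.uint8);m[:195]=0;m[246:]=0;m[:,:326]=0;m[:,396:]=0
cols=np.arange(340,384);pts=np.array([[x,np.nonzero(m[:,x])[0].max()+.5] for x in cols],float)
print("dish",circ(plane(S,pts,0.),.075))
cv2.imwrite("pics/sc6.png",S["color"]);cv2.imwrite("pics/top6.png",T["color"])
E
```

```text
time_s: 15.95
eef_pos: [0.5409, -0.0858, 0.0806]
eef_rot: [0.058, 0.214, 0.941, 0.254]
wrist_force: [-3.4, -0.1, 5.0]
opening: 0.113
grasp_force: 60.1
lean 30.25 relX,Y,Z -0.143 -0.001 0.0206 F X,Y,Z [-1.5  3.   5. ] M_Y 0.24
time_s: 17.2
eef_pos: [0.5343, -0.0995, 0.1068]
eef_rot: [0.059, 0.214, 0.941, 0.254]
wrist_force: [-0.3, -0.4, -1.2]
opening: 0.498
grasp_force: 0.0
time_s: 18.45
eef_pos: [0.5165, -0.1353, 0.2355]
eef_rot: [0.026, 0.22, 0.97, 0.103]
wrist_force: [0.1, 1.3, -0.2]
opening: 0.501
grasp_force: 0.0
[ 0.51693192 -0.13454842  0.2357216 ]
lid (array([ 0.56855234, -0.02230331,  0.0802387 ]), np.float64(0.0007038101224329598)) 93
tin (array([0.5644159 , 0.37341853, 0.02683756]), np.float64(0.0015275954409273028)) ((199.52232360839844, 189.2232208251953), 11.137690544128418)
dish (array([ 0.46355457, -0.13224923,  0.075     ]), np.float64(0.006124829208490202))
```

```bash
python3 - <<'E'
import cv2,numpy as np
t=cv2.imread("pics/top6.png");s=cv2.imread("pics/sc6.png")
a=cv2.resize(t[145:230,310:400],None,fx=4.4,fy=4.4,interpolation=cv2.INTER_CUBIC)
b=cv2.resize(s[170:245,325:397],None,fx=4.9,fy=4.9,interpolation=cv2.INTER_CUBIC)
out=np.zeros((374,a.shape[1]+b.shape[1],3),np.uint8);out[:,:a.shape[1]]=a[:374];out[:b.shape[0],a.shape[1]:]=b[:374];cv2.imwrite("pics/c7.png",out)
E
```

View pics/c7.png

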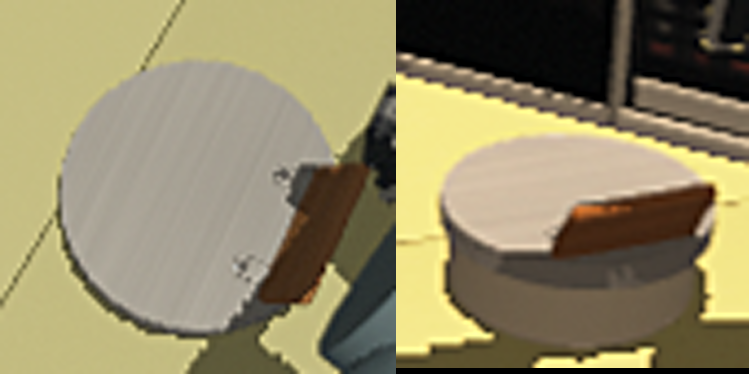

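The lid lies flat and centred, with the skirt even around the rim. Next is the food tin. I'll check the microwave clearance and plan a vertical grasp with the closing axis along lid -Y.

```bash
cat > q.py <<'E'
from p import *
def vert(): y=-Y;z=-Z;return R.from_matrix(np.c_[np.cross(y,z),y,z])
E
python3 - <<'E'
from q import *
T=camera("top");S=camera("scene");print(plane(T,[(178,170),(365,125)],0.).round(3))
# tin from scene base/top centre
print("tin scene top",plane(S,[(255+60-.5-0.0+0,160+9.3)],.072)[0].round(4), "exp px",proj(S,[[.565,.373,.072]]).round(1))
diff([.565,.373,.16],vert());print(ctrl.get_obs()["q"])
E
```

```text
[[ 0.639  0.456  0.   ]
 [ 0.769 -0.055  0.   ]]
tin scene top [0.6592 0.2678 0.072 ] exp px [[274.5 167.8]]
total shift [0.2417, 2.5393, -0.3757] turn [-0.0476, 0.1455, -0.9982]
[-0.60693267  0.07732733  1.74636199  0.21949767  1.353642   -1.78363394]
```

```bash
python3 -m pendant '[[0.02,0.25,0,-0.005,0.0146,-0.1],[0.02,0.25,0,-0.005,0.0146,-0.1],[0.02,0.25,0,-0.005,0.0146,-0.1],[0.02,0.25,0,-0.005,0.0146,-0.1],[0.02,0.25,0,-0.005,0.0146,-0.1],[0.02,0.25,0,-0.005,0.0146,-0.1],[0.02,0.25,0,-0.005,0.0146,-0.1],[0.02,0.25,0,-0.005,0.0146,-0.1],[0.02,0.25,0,-0.005,0.0146,-0.1],[0.02,0.25,0,-0.005,0.0146,-0.1]]' 1
python3 - <<'E'
from q import *
diff([.565,.373,.16],vert());print(ctrl.get_obs()["q"])
E
```

```text
time_s: 19.9
eef_pos: [0.5566, 0.3618, 0.2345]
eef_rot: [-0.001, 0.846, 0.534, -0.002]
wrist_force: [-0.1, 0.1, 0.3]
opening: 1.003
grasp_force: 0.0
total shift [0.0419, 0.0558, -0.3725] turn [0.0003, -0.0022, -0.0028]
[3.97591421e-01 3.80983370e-01 1.36685326e+00 9.42574501e-04
 1.39709917e+00 8.42376671e-01]
```

```bash
python3 -m pendant '[[0.021,0.028,-0.12,0,-0.001,-0.001],[0.021,0.028,-0.12,0,-0.001,-0.001],[0,0,-0.12,0,0,0],[0,0,-0.12,0,0,0],[0,0,-0.12,0,0,0],[0,0,-0.12,0,0,0],[0,0,-0.12,0,0,0],[0,0,-0.12,0,0,0],[0,0,0,0,0,0],[0,0,0,0,0,0]]'
python3 - <<'E'
from q import *
diff([.565,.373,.042],vert());print(ctrl.get_obs()["wrist_force"])
E
python3 -m pendant '[[0,0,0,0,0,0],[0,0,0,0,0,0],[0,0,0,0,0,0],[0,0,0,0,0,0],[0,0,0,0,0,0],[0,0,0,0,0,0],[0,0,0,0,0,0],[0,0,0,0,0,0],[0,0,0,0,0,0],[0,0,0,0,0,0]]' -1
python3 -m pendant '[[0,0,0.03,0,0,0],[0,0,0.08,0,0,0],[0,0,0.12,0,0,0],[0,0,0.12,0,0,0],[0,0,0.12,0,0,0],[0,0,0.12,0,0,0],[0,0,0.12,0,0,0],[0,0,0,0,0,0],[0,0,0,0,0,0],[0,0,0,0,0,0]]'
python3 - <<'E'
from q import *
T=camera("top");S=camera("scene");cv2.imwrite("pics/s8.png",S["color"]);cv2.imwrite("pics/t8.png",T["color"])
o=ctrl.get_obs();u,v=proj(S,[o["eef_pos"]])[0].astype(int);print(u,v,o["torque"])
b=cv2.resize(S["color"][v-40:v+40,u-40:u+40],(480,480),interpolation=cv2.INTER_CUBIC);cv2.imwrite("pics/c8.png",b)
diff([.5697,-.0225,.18],vert())
E
```

```text
time_s: 21.15
eef_pos: [0.5656, 0.3718, 0.0435]
eef_rot: [0.0, 0.845, 0.535, 0.001]
wrist_force: [1.3, 0.1, 0.4]
opening: 1.001
grasp_force: 0.0
total shift [-0.0029, 0.0059, -0.0073] turn [-0.0001, 0.0011, -0.0041]
[1.29089088 0.10853073 0.37897368]
time_s: 22.4
eef_pos: [0.5659, 0.3725, 0.0444]
eef_rot: [0.001, 0.845, 0.535, 0.002]
wrist_force: [0.3, 0.2, 6.1]
opening: 0.656
grasp_force: 64.5
time_s: 23.65
eef_pos: [0.564, 0.3716, 0.1829]
eef_rot: [0.0, 0.845, 0.535, -0.001]
wrist_force: [0.2, -0.7, -2.9]
opening: 0.657
grasp_force: 64.3
273 137 [ 0.0084573   0.01590104 -0.00029746]
total shift [0.027, -1.9709, -0.0164] turn [0.0008, -0.0005, -0.0045]
```

View pics/c8.png

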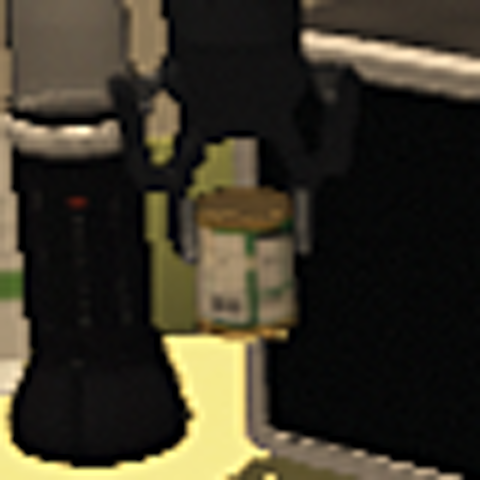

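The tin is gripped upright (opening 56 mm, about 2.9 N load). I'll carry it over the lid.

```bash
python3 -m pendant '[[0.003,-0.1,0,0,0,0],[0.003,-0.2,0,0,0,0],[0.003,-0.22,0,0,0,0],[0.003,-0.22,0,0,0,0],[0.003,-0.22,0,0,0,0],[0.003,-0.22,0,0,0,-0.001],[0.003,-0.22,0,0,0,-0.001],[0.003,-0.22,0,0,0,-0.001],[0.003,-0.2,0,0,0,-0.001],[0,-0.15,0,0,0,0]]'
python3 - <<'E'
from q import *
diff([.5697,-.0225,.1115],vert())
E
```

```text
time_s: 25.0
eef_pos: [0.5696, -0.0248, 0.1846]
eef_rot: [0.001, 0.847, 0.531, 0.0]
wrist_force: [-0.1, -0.3, -3.3]
opening: 0.656
grasp_force: 64.3
total shift [0.0004, 0.0113, -0.3656] turn [0.0007, 0.0006, 0.0005]
```

```bash
python3 -m pendant '[[0,0.006,-0.07,0,0,0],[0,0.005,-0.07,0,0,0],[0,0,-0.07,0,0,0],[0,0,-0.07,0,0,0],[0,0,-0.05,0,0,0],[0,0,-0.03,0,0,0],[0,0,0,0,0,0],[0,0,0,0,0,0],[0,0,0,0,0,0],[0,0,0,0,0,0]]'
python3 -m pendant '[[0,0,-0.003,0,0,0],[0,0,-0.003,0,0,0],[0,0,-0.003,0,0,0],[0,0,-0.002,0,0,0],[0,0,0,0,0,0],[0,0,0,0,0,0],[0,0,0,0,0,0],[0,0,0,0,0,0],[0,0,0,0,0,0],[0,0,0,0,0,0]]'
```

```text
time_s: 26.25
eef_pos: [0.5706, -0.0199, 0.1131]
eef_rot: [0.001, 0.847, 0.532, 0.001]
wrist_force: [-0.0, 0.1, -3.1]
opening: 0.657
grasp_force: 64.4
time_s: 27.5
eef_pos: [0.5703, -0.0198, 0.1105]
eef_rot: [0.001, 0.847, 0.532, 0.0]
wrist_force: [-0.0, 0.7, -2.9]
opening: 0.658
grasp_force: 64.4
```

Still carrying the tin, so I'll go on down in sub-millimetre steps until it touches.

```bash
python3 -m pendant '[[0,0,-0.003,0,0,0],[0,0,-0.003,0,0,0],[0,0,-0.003,0,0,0],[0,0,0,0,0,0],[0,0,0,0,0,0],[0,0,0,0,0,0],[0,0,0,0,0,0],[0,0,0,0,0,0],[0,0,0,0,0,0],[0,0,0,0,0,0]]'
```

```text
time_s: 28.75
eef_pos: [0.5703, -0.0198, 0.1087]
eef_rot: [0.001, 0.847, 0.532, 0.0]
wrist_force: [0.3, -0.4, -3.5]
opening: 0.657
grasp_force: 64.4
```

```bash
python3 -m pendant '[[0,0,-0.002,0,0,0],[0,0,-0.002,0,0,0],[0,0,0,0,0,0],[0,0,0,0,0,0],[0,0,0,0,0,0],[0,0,0,0,0,0],[0,0,0,0,0,0],[0,0,0,0,0,0],[0,0,0,0,0,0],[0,0,0,0,0,0]]'
```

```text
time_s: 30.0
eef_pos: [0.5704, -0.0199, 0.1084]
eef_rot: [0.001, 0.847, 0.532, 0.0]
wrist_force: [-2.9, 0.2, 5.4]
opening: 0.657
grasp_force: 64.5
```

Contact came at the expected height (TCP 0.1084). I'll release and rise.

```bash
python3 -m pendant '[[0,0,0,0,0,0],[0,0,0,0,0,0],[0,0,0,0,0,0],[0,0,0,0,0,0],[0,0,0,0,0,0],[0,0,0,0,0,0],[0,0,0,0,0,0],[0,0,0.04,0,0,0],[0,0,0.08,0,0,0],[0,0,0.1,0,0,0]]' 1
python3 -m pendant '[[0,0,0.1,0,0,0],[0,0,0.15,0,0,0],[-0.05,0.1,0.1,0,0,0],[-0.05,0.2,0,0,0,0],[-0.05,0.2,0,0,0,0],[-0.05,0.2,0,0,0,0],[-0.05,0.2,0,0,0,0],[-0.05,0.2,0,0,0,0],[-0.05,0.2,0,0,0,0],[0,0,0,0,0,0]]'
python3 - <<'E'
from h import *
T=camera("top");S=camera("scene");t=T["color"];s=S["color"]
a=cv2.resize(t[145:230,310:400],None,fx=4.4,fy=4.4,interpolation=cv2.INTER_CUBIC)
b=cv2.resize(s[170:245,325:397],None,fx=4.9,fy=4.9,interpolation=cv2.INTER_CUBIC)
out=np.zeros((374,a.shape[1]+b.shape[1],3),np.uint8);out[:,:a.shape[1]]=a[:374];out[:b.shape[0],a.shape[1]:]=b[:374];cv2.imwrite("pics/c9.png",out)
print((proj(T,[[.5697,-.0225,.136],[.5697,-.0225,.064]])-[310,145])*4.4)
E
```

```text
time_s: 31.25
eef_pos: [0.5704, -0.0198, 0.1533]
eef_rot: [0.001, 0.847, 0.532, 0.001]
wrist_force: [0.2, -0.1, -1.1]
opening: 1.003
grasp_force: 0.0
time_s: 32.5
eef_pos: [0.4997, 0.2426, 0.2233]
eef_rot: [0.001, 0.846, 0.534, 0.001]
wrist_force: [-0.3, -0.9, -0.1]
opening: 1.0
grasp_force: 0.0
[[203.5030447  155.45232673]
 [197.90433267 189.91363088]]
```

View pics/c9.png

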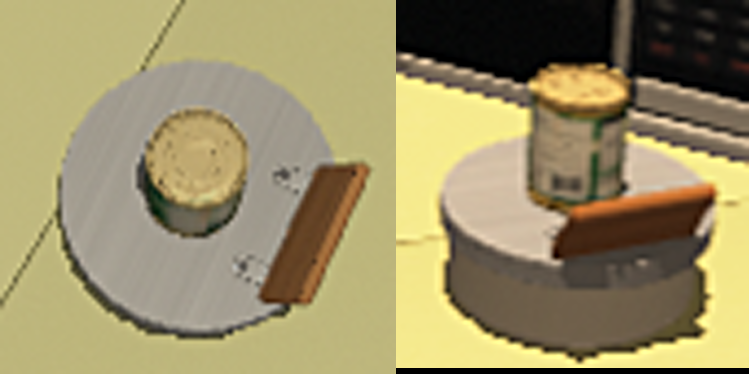

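The tin stands upright at crop (197,158), against (203,155) expected for an exact centre, so it is within about 4 mm. The lid is flat and seated. I'll hand in.

```bash
python3 -c "
from bench import ctrl
print(ctrl.hand_in())"
```

```text
the job is handed in; nothing more can be done
None
```

I handed the job in at about 32.5 s with the lid flat and centred on the dish and the food tin upright within about 4 mm of its middle, as far as the pictures show; `hand_in()` gave no verdict.

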